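Jog the dust extractor from its control box

ROBOT

A 6-joint arm with a two-finger parallel gripper is mounted at the origin on a cart in front of the work surface, level with it; the furniture and walls round the work are solid. World frame = base frame: x ahead of the robot, y to its left, z up, the work surface at z = 0. Lengths are in m, angles in rad, forces in N, time in s.
With the tool pointing down it reaches from about 0.25 to 0.775 m from the base axis. Payload 4 kg.
Tool frame: the origin (TCP) lies midway between the tips of the shut fingers; the grasp point (between the pads) lies 19 mm behind it (robot.pinch_z is the distance from the TCP to the grasp point, in m); x points along the fingers, y is the direction in which the jaws open and shut, and the axes are right-handed (so a half turn about x gives the same grasp; the last joint's range is limited). The gripper opens to 94 mm and grips with 3 to 60 N. Pads are 16 mm wide; open, the fingers measure 119 mm over their backs; the gripper's body (75 mm by 177 mm) begins 78 mm behind the grasp point.
Start: joints at [-1.452, 0.087, 1.371, -0, 1.684, -0.103], TCP at [0.121, -0.537, 0.206] pointing down, gripper open.
Joint ranges: [-3.1, 3.1], [-0.76, 2.03], [0.27, 2.55], [-1.08, 4.22], [0.17, 2.65], [-2.57, 2.57]. Speed limits (rad/s): [2.79, 2.79, 3.14, 3.14, 3.14, 3.14].

INTERFACE

Orientations are given as [roll, pitch, yaw] about the fixed x, y, z axes, in that order (R = Rz(yaw) Ry(pitch) Rx(roll)).
In Python, from bench import robot, imaging gives the robot as it stands. The module is installed in compiled form; this text tells all that it offers.
- The arm moves only by the tool drive_tool, never from a script. Its argument "commands" is a list that holds one entry, the list of rows, each a list of 4 numbers: the shift along the tool's x, y, z as a fraction of full scale, then the turn about the tool's x as a fraction of full scale. A call has 1 to 20 rows; each row shifts and turns the commanded pose from where the row before left it, along the tool's axes as they then stand; what a row does not reach is not made up. Full scale, the value 1, is 0.25 m for a shift and 360 degrees for a turn. A row lasts 1/10 s, in which the tool goes at most 50 mm and 8.59 degrees, less where a joint would pass 70% of its speed; a pose out of reach is approached as far as the arm can. A call with a number of a shift or a turn outside -1 to 1 is refused whole. A call with a gripper value outside its range is refused whole. "grip" is the opening, from 0 (shut) to 1 (fully open), set as the call begins (left out, the last holds). The fingers move at their own pace and stop on an object; the grip force is fixed at half the most. Time passes only in rows, so rows that do not move let the fingers close. It gives the time, the measured TCP pose, the force and the opening at its end, in the units of the state.
- robot.get_obs(): the state, without advancing time (a new reading comes with each control period).
- imaging.snapshot(name): name is "scene" or "side" or "wrist"; returns a dict with "pixels" (420x560x3 uint8, red, green, blue), "z_map" (420x560 float32, m along the optical axis (not along the pixel's ray), 0 where there is no reading), "mtx" (3x3 intrinsics, pixels), "k1" (the pictures are not rectified: a ray, as slopes to the right and down, at radius r is drawn at 1 + k1 r^2 times it, then the intrinsics apply), "extrinsics" (4x4, takes a point from world to camera coordinates). Camera axes: x right, y up, looking along -z (the intrinsics and any distortion apply to the point x, -y, -z); pixel columns grow to the right and rows downward; lengths in m; the calibration is good to about 2 mm. A picture is of the moment at which its call begins.
- robot.close_job(): hands the job in, once; it reports no verdict.
The state is a dict: "time": time; "joint_positions": joint angles; "qvel": joint speeds; "joint_torque": joint torques, N m; "tool_pos": TCP position; "ee_rot": TCP orientation; "wrist_force": force on the tool from outside, world axes, zero at the start; "wrist_torque": the same for the moment, N m; "width": finger opening in m.
Only numpy, scipy, OpenCV 4.12 (cv2) and the standard library are available. Lean on these libraries where they do the work, as an engineer would, in place of code of your own. Each camera call takes 0.05 s, during which the arm holds its last target.

TASK

Jog the workshop's dust extractor from the control box on the bench, with closed fingertips only: tip the paddle rocker over by pressing its raised end (the one at the back of the box) right down, then push the small round button fully in (it stays in), then press the big mushroom-shaped palm button fully down and finish while still holding it down. Keep to that order and leave the square stop key unpressed. Do not pick up, push away or knock over any of the loose things on and around the box.

Things in the scene. Friction and masses are not known exactly. Their poses are not given: they have to be found in the camera images.
- console: Grey control box screwed to the bench, 150 (x) x 340 (y) x 50 mm high; origin at the centre of its underside; z up, x to its back, y along its length, to the left. Four controls stand on its deck in any order, centres at x = 0, y = 114, 38, -38, -114 mm; each has a black plate 84 (x) x 60 x 8 mm and a grey moving part.
- rocker_press (a point): Where to press the paddle rocker (flat, 70 mm along the box's x, 35 wide, 9 thick): on top, on the centre line, 25 mm behind the pivot, at the back end, raised at the start. Moves with the paddle: 77 mm above the bench at the start, 10 mm lower when tipped over. Pivot 68 mm above the bench, along the box's y. Axes as the box at joint 0.
- rocker (a joint): Tilt of the paddle rocker, rad: 0 = off, back end raised; 0.40 = on, back end right down (stop). It stays where it is left; about 2 to 5 N on the raised end moves it.
- latch_top (a point): Centre of the top of the small round button, a plain cylinder 27 mm across, in a round collar 42 mm across; its flat top is 77 mm above the bench at the start, 68 mm when fully in; the collar's top is 63 mm above the bench. Axes as the box.
- latch (a joint): Depth of the small round button, m: 0 = out, 0.009 = fully in (stop). It stays where it is left; about 4 N moves it.
- palm_top (a point): Centre of the top of the palm button, a mushroom 54 mm across with a low crown whose middle, 24 mm across, is flat; its top is 81 mm above the bench at the start, 73 mm when fully down. Axes as the box.
- palm (a joint): Depth of the palm button, m: 0 = up, 0.008 = fully down (stop). A spring brings it back up when let go: 2 N to start, 6 N fully down.
- stop_top (a point): Centre of the top of the square stop key, 30 x 30 mm, in a square collar; its top is 73 mm above the bench. Not to be pressed. Axes as the box.
- stop (a joint): Depth of the square stop key, m: 0 = up, 0.006 = fully down; it springs back. Must stay up.
- nut_m12: Bystander, loose: M12 hexagon nut, 19 x 22 x 9 mm, on the front strip of the control box's deck; leave it where it is.
- pencil_flat: Bystander, loose: flat carpenter's pencil, 168 x 11 x 7 mm, on the back strip of the control box's deck; leave it where it is.
- chalk_block: Bystander, loose: small rubber block, 30 x 50 x 20 mm, on the bench in front of the control box; leave it where it is.
- tape_masking: Bystander, loose: roll of masking tape, 72 mm across, 24 mm high, on the bench to the right of the control box; leave it where it is.
- hex_key_5: Bystander, loose: hex key, 83 x 31 x 5 mm, on the bench to the left of the control box; leave it where it is.
- screwdriver_red: Bystander, loose: screwdriver, 214 mm long, 33 mm high, on the bench behind the control box; leave it where it is.

How it is judged:
On the way, in this order (a step that is already met when the one before it is completed fails the run):
1. the rocker is tipped over, its raised end right down (value of joint rocker above 0.34 rad), for 0.1 s.
2. the small round button is fully in (value of joint latch above 0.0072 m), for 0.1 s.
3. the palm button is held fully down by the fingers (value of joint palm above 0.0062 m and contact force between the fingers and palm above 1 N), for 0.3 s.
At the end, for the whole second after the job is handed in: The rocker is tipped over (over 0.34 of 0.40 rad), the small round button is in (over 7.2 of 9 mm) and the fingers are holding the palm button down (over 6.2 of 8 mm, with more than 1 N), through the last second; the stop key is up (under 2 mm) (all of step 3 and value of joint rocker above 0.34 rad and value of joint latch above 0.0072 m and value of joint stop below 0.002 m); the arm keeps its last pose, push and grip.
It fails at once if the small round button is pushed in (3 mm) before the rocker is tipped over (value of joint latch above 0.003 m and value of joint rocker below 0.3 rad).
It fails at once if the palm button is pressed (3 mm) before the rocker is tipped over and the small round button is in (value of joint palm above 0.003 m and (value of joint rocker below 0.3 rad or value of joint latch below 0.0065 m)).
It fails at once if the square stop key is pressed (2 mm) (value of joint stop above 0.002 m).
It fails at once if a loose thing is lifted, knocked or pushed more than 20 mm from its place (distance of any of nut_m12, pencil_flat, chalk_block, tape_masking, hex_key_5, screwdriver_red from where it was at the start of the episode above 0.02 m).
It also fails if it takes over 38 s, if anything falls off the work surface, if the arm or the gripper's body presses on something with over 40 N, if the wrist force passes 120 N, or if a joint passes its speed limit or range.

## Working session

There is one attempt and no reset: what is moved stays moved. The work goes in short steps, Python scripts to look and compute and a tool call to move; the robot and the scene stay as the last step left them, time stands still between calls to the robot, and variables do not carry over. Pictures are saved under pics/ and viewed, and the job is handed in when it is done.

Besides the shell and the picture viewer there is one more tool, called after ">>>" as name([rows], argument=value, ...), one row to a line, values as JSON. drive_tool: Moves the arm, as the interface text tells. Shift numbers are shares of 0.25 m and turn numbers shares of 360 degrees, none past 1 either way. Its arguments: {"type":"object","properties":{"commands":{"type":"array","items":{"type":"array","items":{"type":"array","items":{"type":"number","minimum":-1,"maximum":1}}}},"grip":{"type":"number"}},"required":["commands"]}

```bash
mkdir -p pics
cat > h.py <<'E'
import numpy as np, cv2
from bench import robot, imaging
def snap(n,f):
    s=imaging.snapshot(n); cv2.imwrite('pics/'+f+'.png',s['pixels'][:,:,::-1]); np.savez('pics/'+f+'.npz',**s); return s
def load(f): return dict(np.load('pics/'+f+'.npz'))
def ray(s,u,v):
    K=s['mtx'];k=float(s['k1']);d=np.array([(u-K[0,2])/K[0,0],(v-K[1,2])/K[1,1]])
    p=d.copy()
    for _ in range(30): p=d/(1+k*(p@p))
    E=s['extrinsics'];R=E[:3,:3];t=E[:3,3]
    return -R.T@t, R.T@np.array([p[0],-p[1],-1.0])
def onplane(s,u,v,z):
    o,d=ray(s,u,v); return o+d*(z-o[2])/d[2]
def depthpt(s,u,v):
    o,d=ray(s,u,v); return o+d*s['z_map'][int(round(v)),int(round(u))]
def proj(s,P):
    E=s['extrinsics'];c=E[:3,:3]@np.asarray(P)+E[:3,3];q=np.array([c[0],-c[1]])/-c[2]
    q=q*(1+float(s['k1'])*(q@q));return s['mtx'][:2,:2]@q+s['mtx'][:2,2]
E
python3 - <<'E'
from h import *
print(robot.get_obs(), robot.pinch_z)
for n in ['scene','side','wrist']:
    s=snap(n,n+'0'); print(n,s['mtx'],s['k1'],s['extrinsics'])
E
```

```text
{'time': 0.0, 'joint_positions': array([-1.45208210e+00,  8.79470360e-02,  1.37224277e+00, -3.47465086e-05,
        1.68358708e+00, -1.03118128e-01]), 'qvel': array([ 0.00291077, -0.00139271,  0.00012061,  0.00029514,  0.00084114,
       -0.0012929 ]), 'joint_torque': array([ 7.10555651e-04, -3.40173697e+01, -3.02428937e+01,  7.18958932e-02,
        3.28545808e-02, -1.60071745e-04]), 'tool_pos': array([ 0.12091854, -0.53598407,  0.20431435]), 'ee_rot': array([-1.65810512,  1.56861182,  1.70531601]), 'wrist_force': array([-0.45176646, -0.48805117,  0.32735327]), 'wrist_torque': array([ 0.04685675, -0.00360736,  0.00926381]), 'width': 0.09397577541734534} 0.0188
scene [[420.38863845   0.         281.85463162]
 [  0.         420.38863845 213.79106017]
 [  0.           0.           1.        ]] -0.007565096475905511 [[-0.75823685 -0.65172878  0.01806876  0.43835277]
 [ 0.28831209 -0.31031482  0.90585918 -0.23589597]
 [-0.58476749  0.69206525  0.42319342 -0.71374111]
 [ 0.          0.          0.          1.        ]]
side [[528.325254     0.         283.56278475]
 [  0.         528.325254   212.17555945]
 [  0.           0.           1.        ]] -0.15561142073963283 [[-0.85820974 -0.51314475 -0.01259003  0.48391873]
 [ 0.30314061 -0.52647642  0.79430998 -0.22975392]
 [-0.41422435  0.67786802  0.6073822  -1.21107451]
 [ 0.          0.          0.          1.        ]]
wrist [[311.48859115   0.         285.50955842]
 [  0.         311.48859115 208.94337029]
 [  0.           0.           1.        ]] -0.013197548171777339 [[ 0.22027051 -0.97543431 -0.0029693  -0.54878529]
 [ 0.94315564  0.2137561  -0.25449119  0.0263586 ]
 [ 0.24887415  0.05325639  0.96707053 -0.39170688]
 [ 0.          0.          0.          1.        ]]
```

View pics/scene0.png

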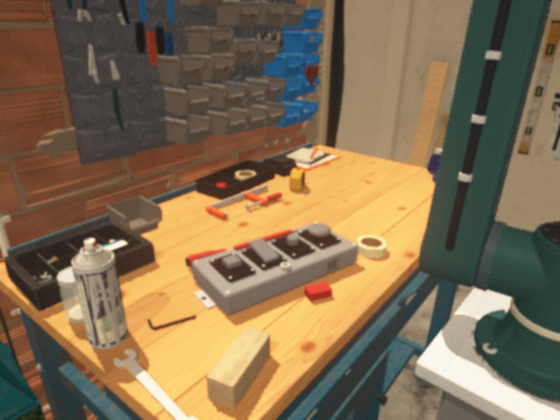

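View pics/side0.png

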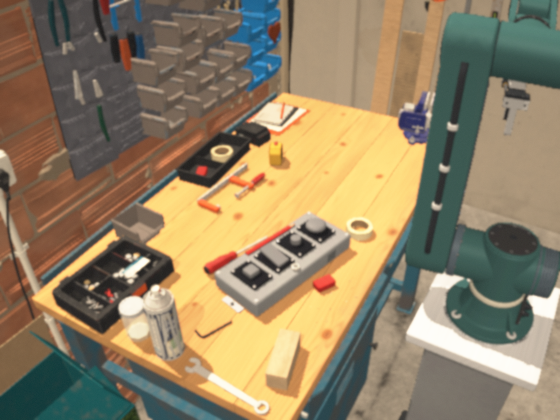

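View pics/wrist0.png

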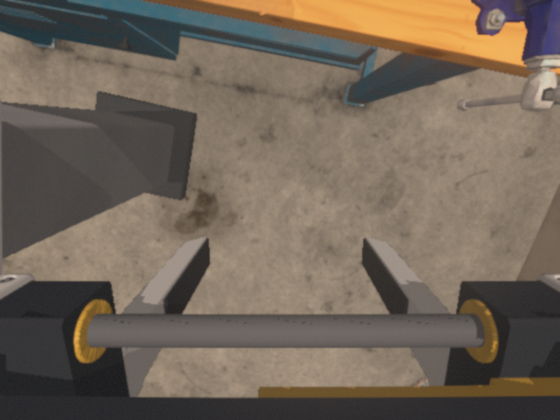

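Run:
```python
from h import *
for f,(x0,y0,x1,y1) in {'side0':(190,190,390,330),'scene0':(180,200,400,320)}.items():
    s=load(f); im=cv2.resize(s['pixels'][y0:y1,x0:x1,::-1],None,fx=800/(x1-x0)*.99,fy=800/(x1-x0)*.99,interpolation=cv2.INTER_CUBIC); cv2.imwrite('pics/c_'+f+'.png',im[:600])
    print(f,ray(s,0,0)[0])
s=load('side0')
for u,v in [(219,274),(244,308),(349,240),(316,215),(252,271),(274,256),(295,239),(315,226),(325,284),(360,228),(215,328)]: print(u,v,depthpt(s,u,v).round(3),onplane(s,u,v,.05).round(3))
```

```text
side0 [-0.01670504  0.94830901  0.92417349]
scene0 [-0.01698572  0.70644052  0.50781858]
219 274 [0.589 0.257 0.05 ] [0.588 0.257 0.05 ]
244 308 [ 0.505  0.28  -0.001] [0.476 0.316 0.05 ]
349 240 [ 0.383 -0.029  0.033] [ 0.375 -0.01   0.05 ]
316 215 [ 0.53  -0.124 -0.006] [ 0.497 -0.06   0.05 ]
252 271 [0.512 0.228 0.073] [0.526 0.209 0.05 ]
274 256 [0.495 0.159 0.073] [0.509 0.137 0.05 ]
295 239 [0.482 0.079 0.074] [0.496 0.055 0.05 ]
315 226 [0.461 0.014 0.078] [ 0.477 -0.017  0.05 ]
325 284 [0.369 0.132 0.019] [0.356 0.16  0.05 ]
360 228 [ 0.394 -0.13  -0.003] [ 0.371 -0.069  0.05 ]
215 328 [ 0.528  0.362 -0.003] [0.497 0.396 0.05 ]
```

View pics/c_side0.png

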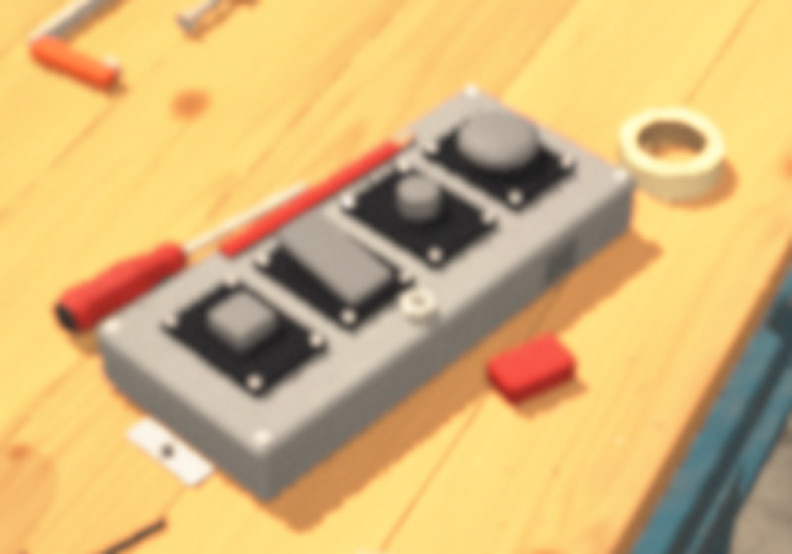

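View pics/c_scene0.png

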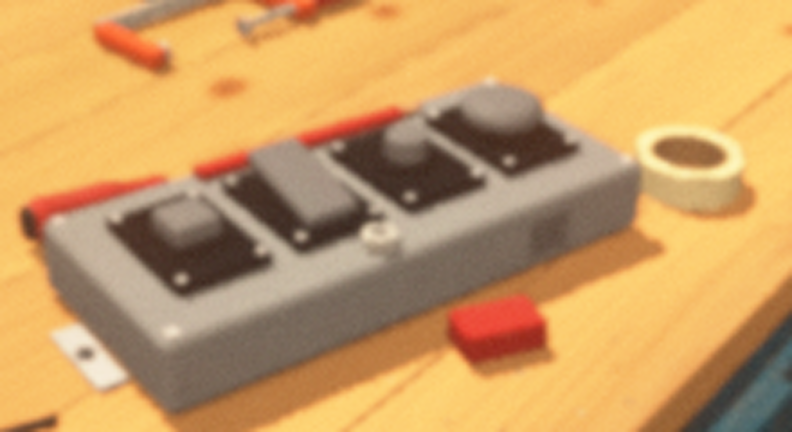

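```bash
cat > fit.py <<'E'
from h import *
def cloud(s):
    H,W=s['z_map'].shape; K=s['mtx'];k=float(s['k1'])
    u,v=np.meshgrid(np.arange(W),np.arange(H)); d=np.stack([(u-K[0,2])/K[0,0],(v-K[1,2])/K[1,1]],-1);p=d.copy()
    for _ in range(20): p=d/(1+k*(p**2).sum(-1,keepdims=True))
    E=s['extrinsics'];R=E[:3,:3];t=E[:3,3]
    c=np.concatenate([p[...,:1],-p[...,1:],-np.ones((H,W,1))],-1)*s['z_map'][...,None]
    return (c-t)@R
if __name__=='__main__':
  for f in ['side0','scene0']:
    s=load(f);P=cloud(s)
    inb=(P[...,0]>.3)&(P[...,0]<.65)&(P[...,1]>-.15)&(P[...,1]<.33)&(s['z_map']>0)
    hsv=cv2.cvtColor(s['pixels'],cv2.COLOR_RGB2HSV)
    bench=P[(P[...,0]>.3)&(P[...,0]<.65)&(P[...,1]>-.15)&(P[...,1]<.33)&(abs(P[...,2])<.02)&(hsv[...,1]>100)]
    m=inb&(P[...,2]>.044)&(P[...,2]<.09)
    Q=P[m]; r=cv2.minAreaRect((Q[:,:2]*1000).astype(np.float32)); print(f,'bench z',np.median(bench[:,2]),r,cv2.boxPoints(r))
    deck=P[inb&(abs(P[...,2]-.05)<.004)]; print('deck z',np.median(deck[:,2]))
    m=(inb&(P[...,2]>.064)).astype(np.uint8)
    n,l,st,c=cv2.connectedComponentsWithStats(m)
    for i in range(1,n):
        if st[i,4]>20:
            q=P[l==i]; zt=np.percentile(q[:,2],90); t=q[q[:,2]>zt-.004]; print(st[i,4],c[i].round(1),'med',np.median(q,0).round(4),'top',np.median(t,0).round(4),((t.min(0)+t.max(0))/2).round(4))
E
python3 fit.py
```

```text
side0 bench z -0.0005343334467371679 ((430.12567138671875, 133.89007568359375), (352.4922790527344, 284.0896911621094), 76.2503662109375) [[250.26117    -3.5443115]
 [526.2099    -71.06665  ]
 [609.9902    271.32446  ]
 [334.04144   338.8468   ]]
deck z 0.049624319048902514
240 [315.5 225. ] med [0.4623 0.0098 0.0778] top [0.4651 0.0053 0.0789] [0.465  0.0042 0.0795]
90 [295.  239.2] med [0.4822 0.081  0.0747] top [0.4833 0.0774 0.0755] [0.4836 0.0768 0.0766]
320 [273.1 254. ] med [0.502  0.1517 0.0713] top [0.5208 0.146  0.0757] [0.5148 0.1477 0.0767]
145 [250.7 270.5] med [0.5169 0.226  0.0709] top [0.5185 0.225  0.0716] [0.5178 0.2235 0.0726]
scene0 bench z 0.00027216213838929617 ((431.8635559082031, 134.9961700439453), (353.4230651855469, 280.9322509765625), 76.47705078125) [[253.97038   -3.970398]
 [527.11414  -69.66214 ]
 [609.7567   273.96274 ]
 [336.61298  339.65448 ]]
deck z 0.050490349862034045
259 [318.8 229.4] med [0.4612 0.0111 0.079 ] top [0.465  0.0064 0.0807] [0.4675 0.0032 0.0805]
129 [292.4 239.5] med [0.4807 0.0803 0.0744] top [0.4838 0.0782 0.0773] [0.4844 0.0763 0.0767]
381 [262.6 249. ] med [0.5017 0.1524 0.0721] top [0.5223 0.147  0.0767] [0.5182 0.1456 0.0775]
186 [231.  260.5] med [0.5156 0.2267 0.0727] top [0.5185 0.2251 0.0732] [0.5205 0.2232 0.073 ]
```

```bash
cat > mv.py <<'E'
from h import *
from scipy.spatial.transform import Rotation as Ro
def R_now(o): return Ro.from_euler('xyz',o['ee_rot']).as_matrix()
YAW=-0.2386
ax=np.array([np.cos(YAW),np.sin(YAW)]);ay=np.array([-ax[1],ax[0]]);C=np.array([.4918,.1145])
def B(x,y): return C+x*ax+y*ay
def plan(T):
    o=robot.get_obs();R=R_now(o);d=np.asarray(T)-o['tool_pos'];l=R.T@d
    print('t',o['time'],'pos',o['tool_pos'].round(4),'d',d.round(4),'tool shift fs',(l/.25).round(4),'F',o['wrist_force'].round(1),'w',round(o['width'],4))
E
python3 - <<'E'
from mv import *
from fit import cloud
o=robot.get_obs();R=R_now(o);print(R.round(3))
yt=np.arctan2(R[1,1],R[0,1]);print('jaw dir deg',np.degrees(yt),'box y deg',np.degrees(YAW)+90)
print(B(.025,.038),B(0,-.038),B(0,-.114))
a=np.array([.121,-.537]);b=B(.025,.038)
for f in ['side0','scene0']:
    P=cloud(load(f)).reshape(-1,3);t=((P[:,:2]-a)@(b-a))/np.sum((b-a)**2);d=np.linalg.norm(P[:,:2]-a-np.clip(t,0,1)[:,None]*(b-a),axis=1)
    for t0 in np.arange(0.05,1.2,.1):
        q=P[(abs(t-t0)<.05)&(d<.13)]; print(f,t0.round(2),len(q),q[:,2].max().round(3) if len(q) else '', np.sort(q[:,2])[-20:][:1])
plan([*b,.15])
E
```

```text
[[-0.     0.22  -0.975]
 [ 0.002 -0.975 -0.22 ]
 [-1.    -0.002 -0.   ]]
jaw dir deg -77.29092126003752 box y deg 76.32922700817856
[0.52507276 0.14551489] [0.48281898 0.07757655] [0.46485695 0.00372964]
side0 0.05 1551 0.594 [0.58893807]
side0 0.15 696 0.589 [0.5863224]
side0 0.25 895 0.587 [0.5804345]
side0 0.35 1569 0.004 [0.00224158]
side0 0.45 1924 0.005 [0.0025285]
side0 0.55 2051 0.026 [0.00533352]
side0 0.65 2661 0.028 [0.02526104]
side0 0.75 1824 0.082 [0.07902962]
side0 0.85 2022 0.082 [0.08071402]
side0 0.95 2202 0.08 [0.0770795]
side0 1.05 2105 0.08 [0.07657384]
side0 1.15 845 0.072 [0.06173133]
scene0 0.05 121 0.345 [0.31271002]
scene0 0.15 56 0.344 [0.3282101]
scene0 0.25 106 -0.176 [-0.20200539]
scene0 0.35 408 0.004 [0.00171204]
scene0 0.45 1204 0.004 [0.00243787]
scene0 0.55 2284 0.026 [0.00322906]
scene0 0.65 3452 0.027 [0.0260331]
scene0 0.75 2385 0.083 [0.08072307]
scene0 0.85 2433 0.083 [0.08177617]
scene0 0.95 2609 0.081 [0.07811287]
scene0 1.05 2385 0.08 [0.07817702]
scene0 1.15 818 0.073 [0.06285571]
t 0.15 pos [ 0.1209 -0.5361  0.2046] d [ 0.4041  0.6816 -0.0546] tool shift fs [ 0.2225 -2.3038 -2.1767] F [-0.6 -0.9  0.4] w 0.0938
```

>>> drive_tool([
  [[0,-0.06,-0.055,0],[0,-0.06,-0.055,0],[0,-0.06,-0.055,0],[0,-0.06,-0.055,0],[0,-0.06,-0.055,0],[0,-0.06,-0.055,0],[0,-0.06,-0.055,0],[0,-0.06,-0.055,0],[0,-0.06,-0.055,0],[0,-0.06,-0.055,0],[0,-0.06,-0.055,0],[0,-0.06,-0.055,0],[0,-0.06,-0.055,0],[0,-0.06,-0.055,0],[0,-0.06,-0.055,0],[0,-0.06,-0.055,0],[0,-0.06,-0.055,0],[0,-0.06,-0.055,0],[0,-0.06,-0.055,0],[0,-0.06,-0.055,0]],
], grip=0)

```text
time: 2.15
tool_pos: [0.3234, -0.1822, 0.2053]
ee_rot: [1.182, 1.571, -1.738]
wrist_force: [-0.2, -0.1, -0.4]
width: 0.0002
```

Run:
```python
from mv import *
plan([*B(.025,.038),.15]);print(robot.get_obs()['joint_positions'])
```

```text
t 2.15 pos [ 0.3234 -0.1822  0.2053] d [ 0.2016  0.3278 -0.0553] tool shift fs [ 0.2212 -1.1014 -1.0753] F [-0.2 -0.1 -0.4] w 0.0002
[-6.66125168e-01 -3.22858549e-01  1.73886399e+00 -6.15247768e-05
  1.72555408e+00  6.82819622e-01]
```

>>> drive_tool([
  [[0,-0.06,-0.06,0],[0,-0.06,-0.06,0],[0,-0.06,-0.06,0],[0,-0.06,-0.06,0],[0,-0.06,-0.06,0],[0,-0.06,-0.06,0],[0,-0.06,-0.06,0],[0,-0.06,-0.06,0],[0,-0.06,-0.06,0],[0,-0.06,-0.06,0],[0,-0.06,-0.06,0],[0,-0.06,-0.06,0],[0,-0.06,-0.06,0],[0,-0.06,-0.06,0],[0,-0.06,-0.06,0],[0,-0.06,-0.06,0],[0,-0.06,-0.06,0],[0,-0.06,-0.06,0],[0,-0.03,-0.01,0],[0,0,0,0]],
])

```text
time: 4.15
tool_pos: [0.5275, 0.1481, 0.205]
ee_rot: [0.056, 1.57, -2.863]
wrist_force: [-0.6, -0.7, 0.1]
width: 0.0002
```

>>> drive_tool([
  [[0,0,0,0.0147],[0,0,0,0.0147],[0,0,0,0.0147],[0,0,0,0.0147],[0,0,0,0.0147],[0,0,0,0],[0,0,0,0]],
])

```text
time: 4.85
tool_pos: [0.5277, 0.1466, 0.2056]
ee_rot: [2.186, 1.57, -1.194]
wrist_force: [-0.3, -0.4, -0.4]
width: 0.0005
```

Run:
```python
from mv import *
o=robot.get_obs();R=R_now(o);print(np.degrees(np.arctan2(R[1,1],R[0,1])),R.round(3))
plan([*B(.025,.038),.15]);print(robot.get_obs()['joint_positions'])
snap('wrist','wrist1');snap('scene','scene1')
```

```text
-103.68461413293093 [[ 0.    -0.237 -0.972]
 [-0.    -0.972  0.237]
 [-1.     0.    -0.   ]]
t 4.85 pos [0.5277 0.1466 0.2056] d [-0.0026 -0.0011 -0.0556] tool shift fs [0.2226 0.0068 0.009 ] F [-0.3 -0.4 -0.4] w 0.0005
[ 1.67749703e-01  8.19588153e-02  1.37605067e+00 -3.28932167e-04
  1.68351386e+00  1.97735057e+00]
```

View pics/wrist1.png

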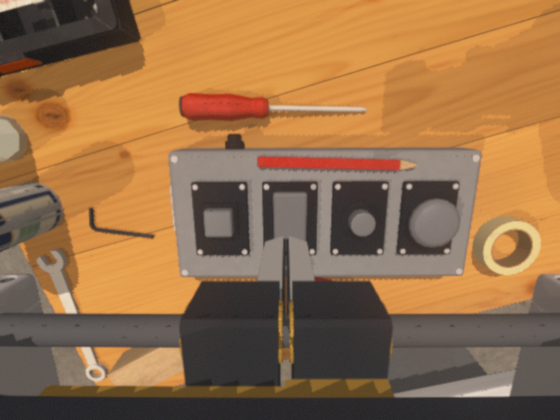

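View pics/scene1.png

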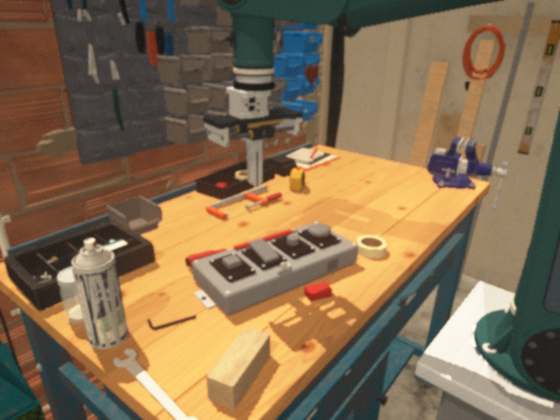

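The wrist view shows, left to right, the stop key (218,222), rocker (290,212), latch (362,222) and palm (435,222). The pencil lies at the back, and nothing is in the way. I'll check my coordinates against this view.

Run:
```python
from mv import *
s=load('wrist1')
for n,u,v,z,b in [('stop',218,222,.073,(0,.114)),('latch',362,222,.077,(0,-.038)),('palm',435,222,.081,(0,-.114)),('rocker back end',290,193,.079,(.035,.038))]:
    print(n,onplane(s,u,v,z).round(4),B(*b).round(4),'depth',depthpt(s,u,v).round(4))
c=[(174,157),(475,157),(460,271),(185,271)]
print([onplane(s,*p,.05).round(4) for p in c]); print(np.mean([onplane(s,*p,.05) for p in c],0))
```

```text
stop [0.5229 0.221  0.073 ] [0.5187 0.2253] depth [0.5227 0.2213 0.0721]
latch [0.4887 0.075  0.077 ] [0.4828 0.0776] depth [0.4891 0.0752 0.078 ]
palm [0.4725 0.003  0.081 ] [0.4649 0.0037] depth [0.4723 0.0028 0.0806]
rocker back end [0.5365 0.1403 0.079 ] [0.5348 0.1432] depth [0.5357 0.1404 0.0753]
[array([0.598 , 0.2525, 0.05  ]), array([ 0.5221, -0.0604,  0.05  ]), array([ 0.3919, -0.0318,  0.05  ]), array([0.4686, 0.2831, 0.05  ])]
[0.495148   0.11086865 0.05      ]
```

Run:
```python
from mv import *
from fit import cloud
for f,rad in [('wrist1',0),('scene1',0),('side0',0)]:
    s=load(f);P=cloud(s)
    inb=(P[...,0]>.42)&(P[...,0]<.56)&(P[...,1]>-.04)&(P[...,1]<.25)&(P[...,2]>.064)&(P[...,2]<.09)
    n,l,st,c=cv2.connectedComponentsWithStats(inb.astype(np.uint8))
    for i in range(1,n):
        if st[i,4]<40: continue
        q=P[l==i];zt=np.percentile(q[:,2],95);m=(l==i)&(P[...,2]>zt-.0035)
        v,u=np.nonzero(m);r=cv2.minAreaRect(np.stack([u,v],1).astype(np.float32))
        ext=q[P[m].shape[0]*0:]
        print(f,st[i,4],'top px c',u.mean().round(1),v.mean().round(1),'on plane',onplane(s,u.mean(),v.mean(),zt-.001).round(4),'zt',zt.round(4), 'size',(np.array(r[1])).round(1))
```

```text
wrist1 1529 top px c 289.7 202.0 on plane [0.5273 0.1428 0.0778] zt 0.0788 size [27. 33.]
wrist1 1937 top px c 436.6 224.0 on plane [0.4698 0.0015 0.0807] zt 0.0817 size [40.5 46.1]
wrist1 585 top px c 362.5 223.4 on plane [0.4871 0.0748 0.0771] zt 0.0781 size [23.7 24.6]
wrist1 833 top px c 217.6 222.9 on plane [0.5222 0.2217 0.0732] zt 0.0742 size [27.8 28. ]
scene1 257 top px c 319.1 227.0 on plane [0.4649 0.0051 0.0813] zt 0.0823 size [ 8. 20.]
scene1 130 top px c 292.3 236.8 on plane [0.4841 0.0769 0.0775] zt 0.0785 size [11.  6.]
scene1 384 top px c 257.0 242.0 on plane [0.5239 0.1456 0.0778] zt 0.0788 size [ 9.8 16.8]
scene1 187 top px c 230.9 259.1 on plane [0.5192 0.225  0.0734] zt 0.0744 size [ 9.2 17.1]
side0 240 top px c 315.4 223.0 on plane [0.4649 0.0046 0.0802] zt 0.0812 size [11. 17.]
side0 90 top px c 295.1 237.9 on plane [0.4825 0.0785 0.0768] zt 0.0778 size [ 6. 10.]
side0 320 top px c 267.3 248.0 on plane [0.5218 0.1454 0.077 ] zt 0.078 size [13.4 11.3]
side0 145 top px c 250.7 269.4 on plane [0.5174 0.2253 0.0731] zt 0.0741 size [10.3 11.6]
```

```bash
sed -i 's/C=np.array.*/C=np.array([.4936,.113])/' mv.py
python3 - <<'E'
from mv import *
plan([*B(.025,.038),.082])
E
```

```text
t 4.95 pos [0.5278 0.1469 0.2056] d [-0.0009 -0.0029 -0.1236] tool shift fs [0.4942 0.012  0.001 ] F [-0.2 -0.  -0.7] w 0.0003
```

>>> drive_tool([
  [[0.06,0.012,0,0],[0.06,0,0,0],[0.06,0,0,0],[0.06,0,0,0],[0.06,0,0,0],[0.06,0,0,0],[0.06,0,0,0],[0.04,0,0,0],[0.02,0,0,0],[0.014,0,0,0],[0,0,0,0],[0,0,0,0]],
])

```text
time: 6.15
tool_pos: [0.5279, 0.1444, 0.0827]
ee_rot: [-2.823, 1.569, 0.078]
wrist_force: [-0.2, 0.2, 0.2]
width: 0.0
```

Run:
```python
from mv import *
plan([*B(.025,.038),.067])
for n in ['side','scene']:
    s=snap(n,n+'2');a,b=proj(s,[*B(.025,.038),.08]).astype(int);cv2.imwrite('pics/c_%s2.png'%n,cv2.resize(s['pixels'][b-70:b+60,a-80:a+80,::-1],None,fx=4,fy=4,interpolation=cv2.INTER_CUBIC))
```

```text
t 6.15 pos [0.5279 0.1444 0.0827] d [-0.001  -0.0004 -0.0157] tool shift fs [0.0627 0.0024 0.0036] F [-0.2  0.2  0.2] w 0.0
```

View pics/c_side2.png

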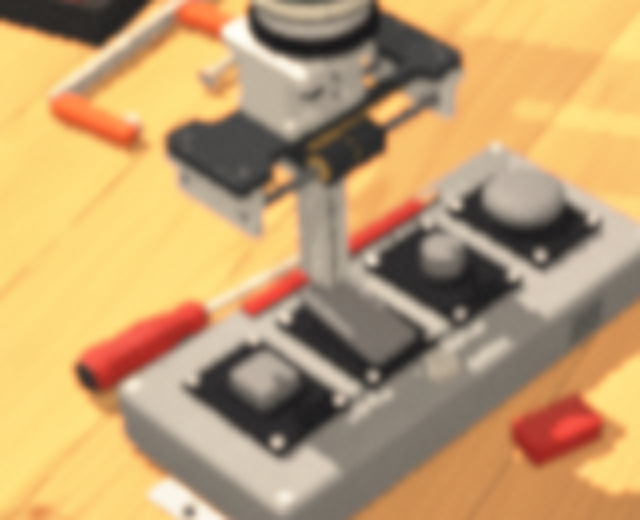

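View pics/c_scene2.png

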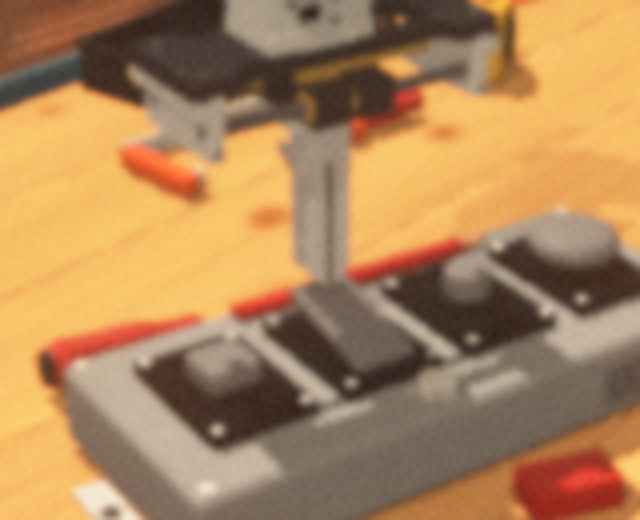

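The tip sits centred over the raised back end in both crops (about 325,280 in each). Pressing slowly now.

>>> drive_tool([
  [[0.012,0,0.004,0],[0.012,0,0,0],[0.012,0,0,0],[0.012,0,0,0],[0.008,0,0,0],[0,0,0,0]],
])

```text
time: 6.85
tool_pos: [0.5279, 0.1445, 0.0691]
ee_rot: [-2.906, 1.567, -0.004]
wrist_force: [3.3, -0.9, 4.0]
width: 0.0005
```

>>> drive_tool([
  [[0.006,0,0,0],[0.006,0,0,0],[0,0,0,0]],
])

```text
time: 7.15
tool_pos: [0.5281, 0.1445, 0.0687]
ee_rot: [-2.893, 1.566, 0.008]
wrist_force: [-0.8, -1.6, 14.5]
width: 0.0003
```

>>> drive_tool([
  [[0.006,0,0,0],[0,0,0,0],[0,0,0,0]],
])

```text
time: 7.45
tool_pos: [0.5282, 0.1445, 0.0685]
ee_rot: [-2.879, 1.565, 0.023]
wrist_force: [-2.5, -3.0, 18.8]
width: 0.0006
```

>>> drive_tool([
  [[-0.03,0,0,0],[-0.06,0,0,0],[-0.06,0,0,0],[-0.03,0,0,0],[0,0,0,0],[0,0,0,0]],
])

```text
time: 8.05
tool_pos: [0.5262, 0.1446, 0.1082]
ee_rot: [0.384, 1.57, -2.997]
wrist_force: [-0.4, 1.1, -0.8]
width: 0.0007
```

Run:
```python
from mv import *
from fit import cloud
plan([*B(0,-.038),.105])
for n in ['side','scene']:
    s=snap(n,n+'3');a,b=proj(s,[*B(.025,.038),.08]).astype(int);cv2.imwrite('pics/c_%s3.png'%n,cv2.resize(s['pixels'][b-70:b+60,a-80:a+80,::-1],None,fx=4,fy=4,interpolation=cv2.INTER_CUBIC))
    P=cloud(s)
    for x in [-.03,-.02,-.01,0,.01,.02]:
        p=B(x,.038);d=np.hypot(P[...,0]-p[0],P[...,1]-p[1]);m=(d<.006)&(P[...,2]<.085);print(n,x,np.median(P[m][:,2]).round(4))
```

```text
t 8.05 pos [0.5262 0.1446 0.1082] d [-0.0415 -0.0685 -0.0032] tool shift fs [0.013  0.3056 0.0963] F [-0.4  1.1 -0.8] w 0.0007
side -0.03 0.0708
side -0.02 0.076
side -0.01 0.0742
side 0 0.0716
side 0.01 0.0692
side 0.02 0.0665
scene -0.03 0.0748
scene -0.02 0.0592
scene -0.01 0.075
scene 0 0.0736
scene 0.01 0.0718
scene 0.02 0.0691
```

View pics/c_side3.png

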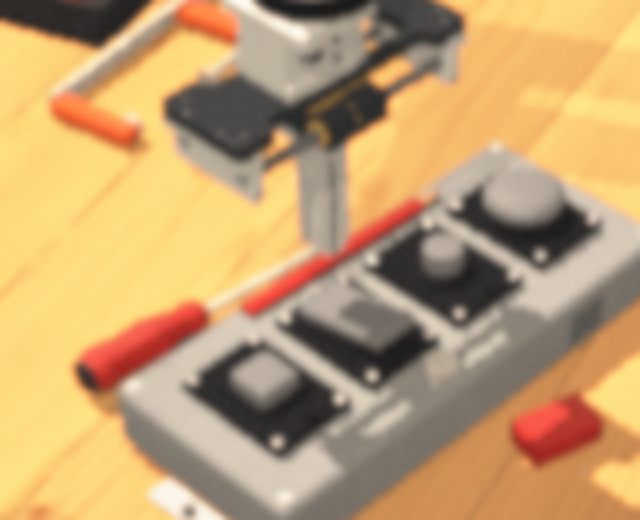

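The rocker is tipped: it slopes down toward the back by about 0.2 rad (it started about 0.2 rad up), and the press ended on the stop at 19 N. Next, the latch.

>>> drive_tool([
  [[0,0.06,0.02,0],[0,0.06,0.02,0],[0,0.06,0.02,0],[0,0.06,0.02,0],[0,0.066,0.016,0],[0,0,0,0],[0.04,0,0,0],[0.04,0,0,0],[0.02,0,0,0],[0,0,0,0],[0,0,0,0]],
])

```text
time: 9.25
tool_pos: [0.4848, 0.0763, 0.083]
ee_rot: [0.312, 1.57, -3.069]
wrist_force: [0.4, -0.3, 0.0]
width: 0.0005
```

Run:
```python
from mv import *
plan([*B(0,-.038),.068])
for n in ['side','scene']:
    s=snap(n,n+'4');a,b=proj(s,[*B(0,-.038),.08]).astype(int);cv2.imwrite('pics/c_%s4.png'%n,cv2.resize(s['pixels'][b-70:b+60,a-80:a+80,::-1],None,fx=4,fy=4,interpolation=cv2.INTER_CUBIC))
```

```text
t 9.25 pos [0.4848 0.0763 0.083 ] d [-0.0001 -0.0002 -0.015 ] tool shift fs [0.06   0.001  0.0003] F [ 0.4 -0.3  0. ] w 0.0005
```

View pics/c_side4.png

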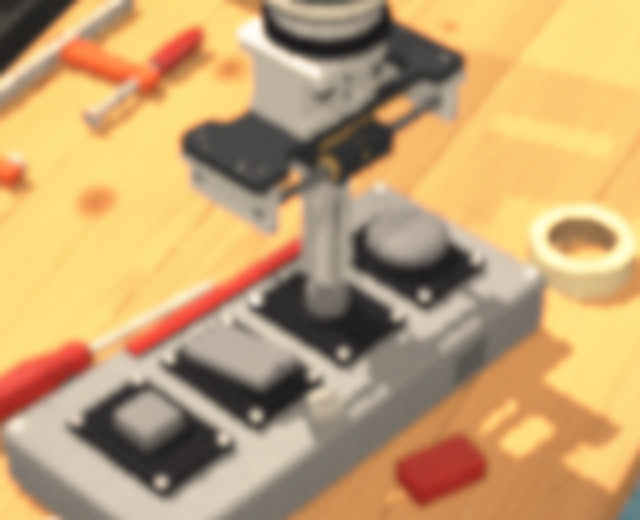

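View pics/c_scene4.png

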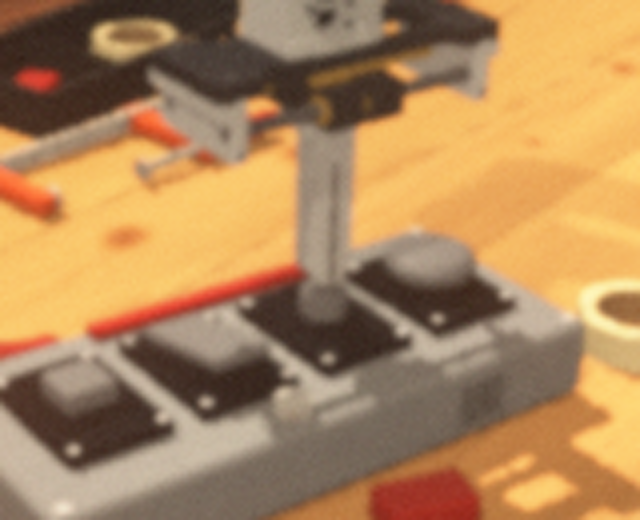

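The tip is centred over the round button (about 325,300 in both crops).

>>> drive_tool([
  [[0.012,0,0,0],[0.012,0,0,0],[0.012,0,0,0],[0.012,0,0,0],[0.012,0,0,0],[0.006,0,0,0],[0,0,0,0]],
])

```text
time: 10.05
tool_pos: [0.4852, 0.076, 0.0681]
ee_rot: [-2.858, 1.57, 0.043]
wrist_force: [-2.1, -0.1, 8.1]
width: 0.0008
```

>>> drive_tool([
  [[0.006,0,0,0],[0.006,0,0,0],[0,0,0,0],[0,0,0,0]],
])

```text
time: 10.45
tool_pos: [0.4854, 0.076, 0.0678]
ee_rot: [-2.932, 1.569, -0.03]
wrist_force: [-6.1, 0.3, 19.4]
width: 0.0005
```

Latch bottomed at z = 0.068 with 19 N. Lift and move to the palm.

>>> drive_tool([
  [[-0.03,0,0,0],[-0.06,0,0,0],[-0.06,0,0,0],[-0.03,0,0,0],[0,0,0,0],[0,0.06,0,0],[0,0.06,0,0],[0,0.06,0,0],[0,0.06,0,0],[0,0.06,0,0],[0,0.004,0,0],[0,0,0,0],[0,0,0,0]],
])

```text
time: 11.75
tool_pos: [0.4665, 0.0023, 0.1085]
ee_rot: [-0.076, 1.57, 2.826]
wrist_force: [0.6, -0.5, -0.9]
width: 0.0004
```

Run:
```python
from mv import *
from fit import cloud
plan([*B(0,-.114),.087])
for n in ['side','scene']:
    s=snap(n,n+'5');a,b=proj(s,[*B(0,-.114),.08]).astype(int);cv2.imwrite('pics/c_%s5.png'%n,cv2.resize(s['pixels'][b-70:b+60,a-80:a+80,::-1],None,fx=4,fy=4,interpolation=cv2.INTER_CUBIC))
    P=cloud(s)
    for y in [-.038,.038,.114]:
        p=B(0,y);d=np.hypot(P[...,0]-p[0],P[...,1]-p[1]);m=(d<.008)&(P[...,2]<.085);print(n,y,np.median(P[m][:,2]).round(4))
```

```text
t 11.75 pos [0.4665 0.0023 0.1085] d [ 0.0001 -0.0001 -0.0215] tool shift fs [ 0.0859  0.0002 -0.0006] F [ 0.6 -0.5 -0.9] w 0.0004
side -0.038 0.0675
side 0.038 0.0718
side 0.114 0.0721
scene -0.038 0.0689
scene 0.038 0.0733
scene 0.114 0.0736
```

View pics/c_side5.png

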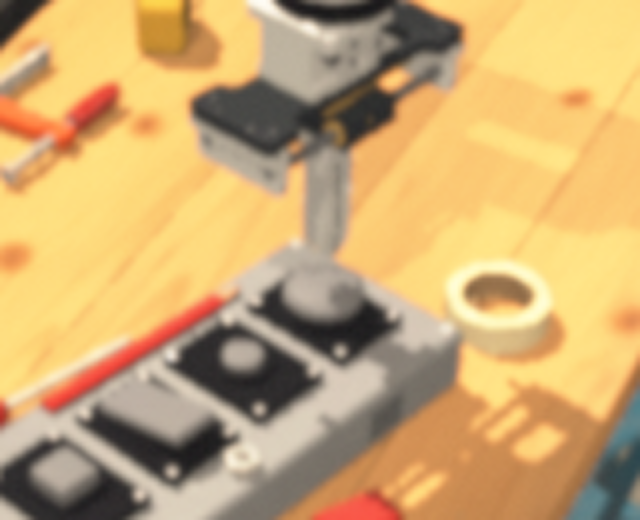

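View pics/c_scene5.png

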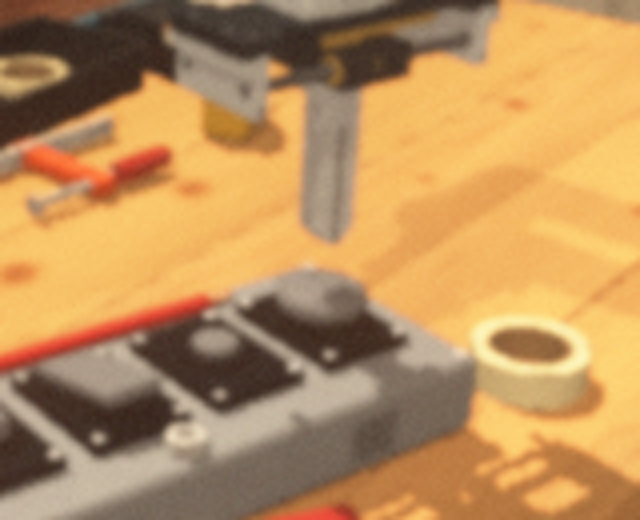

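The latch top measures 68 mm, so it is fully in. The rocker is tipped, the stop key top is at 73 mm (up), and the tip is over the palm centre. I'll press it.

>>> drive_tool([
  [[0.04,0,0,0],[0.04,0,0,0],[0.016,0,0,0],[0.012,0,0,0],[0.012,0,0,0],[0.012,0,0,0],[0.008,0,0,0],[0.004,0,0,0],[0,0,0,0],[0,0,0,0]],
])

```text
time: 12.85
tool_pos: [0.4664, 0.0023, 0.0734]
ee_rot: [-0.035, 1.57, 2.867]
wrist_force: [-5.1, 1.7, 5.3]
width: 0.0001
```

>>> drive_tool([
  [[0.006,0,0,0],[0.006,0,0,0],[0,0,0,0],[0,0,0,0]],
])

```text
time: 13.25
tool_pos: [0.4667, 0.0023, 0.0731]
ee_rot: [-3.019, 1.57, -0.117]
wrist_force: [-9.1, 1.5, 15.8]
width: 0.0005
```

>>> drive_tool([
  [[0,0,0,0],[0,0,0,0],[0,0,0,0],[0,0,0,0],[0,0,0,0],[0,0,0,0]],
])

```text
time: 13.85
tool_pos: [0.4667, 0.0023, 0.0731]
ee_rot: [-3.045, 1.57, -0.143]
wrist_force: [-8.9, 2.1, 16.8]
width: 0.0006
```

Run:
```python
from mv import *
from fit import cloud
plan([*B(0,-.114),.073])
for n in ['side','scene']:
    s=snap(n,n+'6');a,b=proj(s,[*B(0,-.05),.08]).astype(int);cv2.imwrite('pics/c_%s6.png'%n,cv2.resize(s['pixels'][b-70:b+60,a-90:a+90,::-1],None,fx=4,fy=4,interpolation=cv2.INTER_CUBIC))
    P=cloud(s)
    for y in [-.038,.038,.114]:
        p=B(0,y);d=np.hypot(P[...,0]-p[0],P[...,1]-p[1]);m=(d<.008)&(P[...,2]<.085);print(n,y,np.median(P[m][:,2]).round(4))
```

```text
t 13.85 pos [0.4667 0.0023 0.0731] d [-0.     -0.     -0.0001] tool shift fs [0.0003 0.0001 0.    ] F [-8.9  2.1 16.8] w 0.0006
side -0.038 0.0663
side 0.038 0.0719
side 0.114 0.0716
scene -0.038 0.0686
scene 0.038 0.0737
scene 0.114 0.0735
```

View pics/c_side6.png

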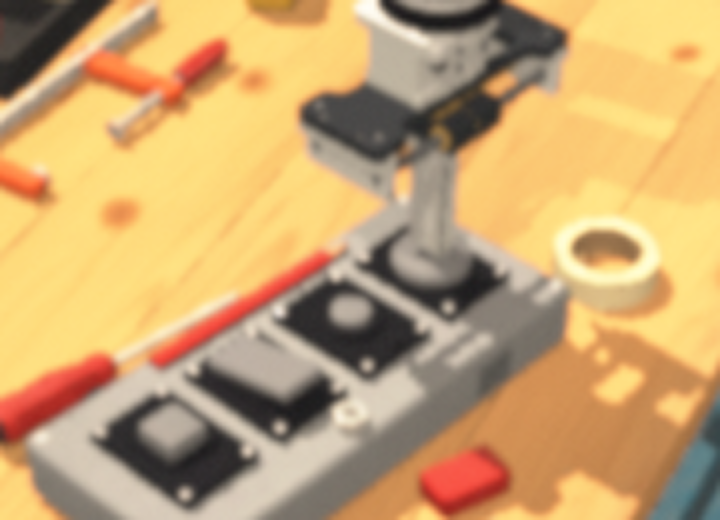

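The palm is held down at (430,255), the latch is in, the rocker is tipped, the stop key is up, and the loose things are in place. Handing in.

```bash
python3 -c "
from bench import robot
print(robot.close_job()); o=robot.get_obs(); print(o['time'],o['tool_pos'],o['wrist_force'])"
```

```text
the job is handed in; nothing more can be done
None
the job is handed in; nothing more can be done
```

I tipped the rocker, pushed the small round button in, and pressed the palm button, in that order with closed fingertips. I handed the job in at about 14 s of the 38 s limit, still holding the palm button down. No verdict was reported.

My last checks before handing in:
- **Rocker:** it went onto its stop at 19 N, and the depth profile afterwards showed it sloping down toward the back.
- **Small round button:** it bottomed with the tip at 68 mm. Its top measured 66–69 mm afterwards, against 68 mm when fully in.
- **Palm button:** the tip was at 73.1 mm, which is fully down, with about 17 N on it and steady for over 0.6 s. There was also about 9 N sideways while holding it.
- **Stop key:** its top was still at about 73 mm, so it is up.
- **Loose things:** the pencil, nut, block, tape and screwdriver looked unmoved in the pictures. The hex key was outside the last close-up; nothing went near it.

**Disagreement:** the wrist camera and the two fixed cameras differed by about 4–5 mm on where the box is. I used the average, and the tip looked centred over each control in the close-ups.

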